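# Swap the dust cap of a sample chamber for its snap-fit lid

### The arm

A 7-joint arm with a two-finger parallel gripper is mounted at the origin on the work surface. World frame = base frame: x ahead of the robot, y to its left, z up, the work surface at z = 0. Lengths are in m, angles in rad, forces in N, time in s.
With the tool pointing down it reaches from about 0.425 to 0.875 m from the base axis. Payload 8.4 kg.
Tool frame: the origin (TCP) lies between the finger pads; the fingertips stand 14 mm ahead of it and the grasp point (between the pads) lies 5 mm behind it; z points along the fingers, y is the line along which they close (so a half turn about z gives the same grasp; the last joint's range is limited). The gripper opens to 85 mm and grips with 20 to 120 N. Pads are 22 mm wide; open, the fingers measure 114 mm over their backs; the gripper's body (76 mm by 85 mm) begins 54 mm behind the grasp point. The pads swing forward as they close: fully open they stand 13 mm farther back than shut.
Start: joints at [1.14, 0.333, 0.04, 1.465, -0.013, 1.343, -0.059], TCP at [0.212, -0.615, 0.245] pointing down, gripper open.
Joint ranges: [-2.58, 2.58], [-0.38, 2.09], [-1.3, 1.39], [0.25, 2.4], [-1.5, 4.64], [0.08, 2.09], [-2.65, 2.65]. Speed limits (rad/s): [2.22, 2.22, 2.79, 2.79, 3.14, 3.14, 3.14].

### API

Orientations are given as a rotation vector (axis times angle).
In Python, from plant import * gives the robot as it stands.
- The arm moves only by the tool arm_command, never from a script. Its argument "moves" is one flat list of numbers, 7 for each row, row after row: the turn, a rotation vector about the tool's x, y, z in rad, then the shift along the tool's x, y, z in mm, then the gripper's target within -1 to 1 (fully open at 1, half-way at 0, shut at -1). A call has 1 to 5 rows; each row shifts and turns the commanded pose from where the row before left it, along the tool's axes as they then stand; what a row does not reach is not made up. A row lasts 1/12 s, in which the tool goes at most 41.7 mm and 7.16 degrees, less where a joint would pass 70% of its speed; a pose out of reach is approached as far as the arm can. A call with a gripper value outside its range is refused whole. The fingers move at their own pace and stop on an object; the grip force is fixed at half the most. Time passes only in rows, so rows that do not move let the fingers close. It gives the time, the measured TCP pose, the force and the opening at its end, in the units of the state.
- read_state(): the state, without advancing time (a new reading comes with each control period).
- grab_frame(name): name is "side" or "top" or "wrist"; returns a dict with "color" (400x640x3 uint8, red, green, blue), "fx", "fy", "cx", "cy" (pixels), "origin" and "attitude" of the camera in the world. Camera axes: x right, y down, z forward; pixel columns grow to the right and rows downward; lengths in m; the calibration is good to about 2 mm. A picture is of the moment at which its call begins. There is no depth.
- hand_in(): hands the job in, once; it reports no verdict.
The state is a dict: "time": time; "joints": joint angles; "joint_vel": joint speeds; "joint_torque": joint torques, N m; "ee_pos": TCP position; "ee_rot": TCP orientation; "force": force on the tool from outside, world axes, zero at the start; "wrist_torque": the same for the moment, N m; "gripper_width": finger opening in m.
Only numpy, scipy, OpenCV 4.12 (cv2) and the standard library are available. Lean on these libraries where they do the work, as an engineer would, in place of code of your own. Each camera call takes 0.05 s, during which the arm holds its last target. There are 200 camera calls.

### The job

Lift the dust cap off the sample chamber and hang it by its handle over both prongs of the hook on the stand, and let go of it. Then press the snap-fit lid onto the chamber until it snaps fully home, and keep pressing: finish while still holding the lid down firmly on the chamber. Leave everything else where it is.

Things in the scene. Friction and masses are not known exactly. Their poses are not given: they have to be found in the camera images.
- chamber: Sample chamber, fixed to the table: aluminium block 110 x 110 mm, 40 mm tall, with a raised rectangular boss in its middle. Origin: centre of the block's underside; z up. At the start the dust cap covers the boss.
- chamber_boss (a point): Centre of the boss's top, 62 mm above the table. The boss is 50 mm (chamber x) by 64 mm (chamber y) with a small window on top. In each 64 mm face (+x and -x) sits a rounded sprung steel catch, 24 mm long along y, standing out 4.5 mm, its middle 49 mm above the table.
- chamber_seat (a point): Centre of the block's top face, 40 mm above the table: the ledge round the boss on which the lid's skirt comes to rest. Axes as the chamber's. The lid is fully home when its origin lies here.
- cap: Dust cap: grey plastic box open below, 76 mm (x) by 90 mm (y), 30 mm tall, walls 3 mm, with a steel bail handle on top. 0.15 to 0.26 kg. Stands loosely over the boss on the chamber's block, turned as the chamber to within 3 degrees. Origin: centre of its open underside; z up.
- cap_bar (a point): Middle of the handle's crossbar, on its axis, 75 mm above the cap's origin. The bar is round, 10 mm thick, runs along the cap's y between two uprights (10 mm thick, at y -42 and +42 mm: 74 mm clear); 40 mm clear between bar and cap top.
- lid: Snap-fit chamber lid: white plastic skirted plate 67 mm (x) by 77 mm (y), 28 mm tall, with a bar grip on top; 0.11 to 0.18 kg; lies skirt down on the table. Goes over the boss with 1.5 to 2 mm play a side, lid x along chamber x (a half turn is the same). Origin: centre of the skirt's underside; z up.
- lid_lip (a point): Middle of one of the two rounded lips inside the foot of the lid's long sides (+x and -x). They meet the catches with the skirt's foot 11 mm above the ledge; the push needed rises to about 9 to 14 N, then drops suddenly with the foot about 6 mm above the ledge, where the lid clicks down; below, only the ledge stops it.
- lid_grip (a point): Centre of the lid's bar grip: 12 mm thick (lid x), 44 mm long (lid y), 22 mm tall; its middle is 39 mm, its top 50 mm and the plate's top face 28 mm above the lid's underside.
- stand: Stand, fixed: round blue foot 144 mm across, upright post at own x = +45 mm (head 60 mm wide, top at 159 mm) with a hook of two level parallel prongs that run from the post to own -x, roughly towards the robot. Origin: centre of the foot's underside; z up.
- hook_mid (a point): Midway between the prongs, at their top line (154 mm high), 12 mm to -x of the stand's centre; axes as the stand's. Prongs: 8 mm thick, at y -24 and +24 mm; ends turned up 30 mm to -x of here, to 168 mm high. The handle slips over both from the open end; its bar rests 5 mm above here, fingers fit between.
- post: a bystander: steel optical post on a round foot, 44 mm wide, 56 mm tall; origin under its centre
- reel: a bystander: white plastic spool, 52 mm wide, 24 mm tall; origin under its centre
- slidebox: a bystander: flat white slide box, 50 x 75 x 26 mm; origin under its centre
- lens: a bystander: round black lens mount on a small square steel foot, 44 mm wide, 56 mm tall; origin under its centre
- driver: a bystander: screwdriver with a blue handle, 150 mm long, lying at the left; origin under its middle
- jar: a bystander: small glass jar, 48 mm wide, 60 mm tall, at the far side; origin under its centre
- clampblk: a bystander: small dark steel clamp block, 45 x 30 x 40 mm; origin under its centre
Mind the look-alikes: they are no part of the job. What is shaped like the cap but pink or red is not meant. Leave any blue or yellow look-alike of the lid alone.

How it is judged:
By the outcome, as a careful person would: the job done as asked, in the order asked, and still so for the second after the job is handed in, while the arm keeps its last pose, push and grip.
It also fails if it takes over 72 s, if anything falls off the work surface, if the arm or the gripper's body presses on something with over 40 N, if the wrist force passes 120 N, or if a joint passes its speed limit or range.

## Working session

There is one attempt and no reset: what is moved stays moved. The work goes in short steps, Python scripts to look and compute and a tool call to move; the robot and the scene stay as the last step left them, time stands still between calls to the robot, and variables do not carry over. Pictures are saved under pics/ and viewed, on a budget of 10 in all, crops included, one or two more only if the job needs it, and the job is handed in when it is done.

Besides the shell and the picture viewer there is one more tool, called after ">>>" by a JSON object that holds its "method" and its "body". arm_command: Moves the arm, as the interface text tells. Its arguments: {"type":"object","properties":{"moves":{"type":"array"}},"required":["moves"]}

```bash
ls; mkdir -p pics; python3 - <<'E'
from plant import *
import cv2,numpy as np
s=read_state();print(s['time'],s['ee_pos'],s['ee_rot'],s['joints'],s['gripper_width'])
for n in ("top","side"):
    f=grab_frame(n);cv2.imwrite(f"pics/{n}0.png",f["color"][:,:,::-1]);print(n,f['fx'],f['fy'],f['cx'],f['cy'],f['origin'],f['attitude'])
E
```

```text
pics
0.0 [ 0.21155705 -0.6141552   0.24442801] [-3.09692091e+00 -5.18473812e-01  6.05272403e-04] [ 1.13981844  0.33391376  0.03986403  1.46625341 -0.01338563  1.34330901
 -0.05851823] 0.085283775050664
top 505.65423213470683 505.65423213470683 320.02431435490996 206.538707365908 [0.3303746  0.00336634 1.34901621] [-2.18252786  2.11598906 -0.18792108]
side 444.3401952006817 444.3401952006817 319.57656410368577 199.69892868343842 [0.05977424 0.90014197 0.74746078] [-0.63104527  2.50708965 -1.3924798 ]
```

View pics/top0.png

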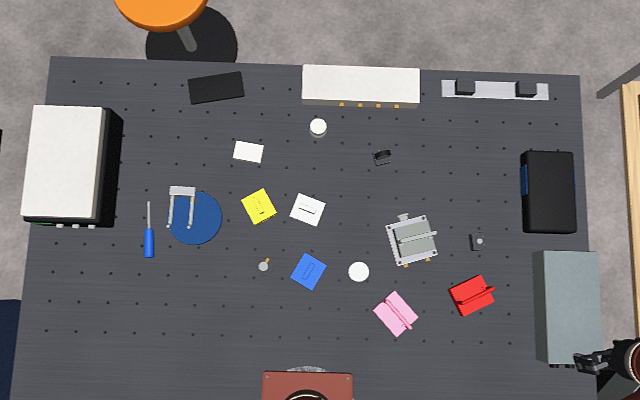

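View pics/side0.png

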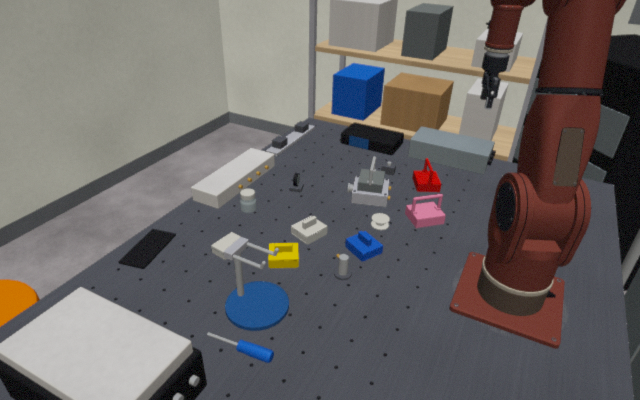

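```bash
python3 - <<'E'
import cv2,numpy as np
im=cv2.imread('pics/top0.png')
def c(x,y,w,h,k):return cv2.resize(im[y:y+h,x:x+w],None,fx=k,fy=k,interpolation=cv2.INTER_CUBIC)
a=c(380,205,66,66,6);b=c(275,180,66,66,6);d=c(160,180,66,66,6)
out=np.hstack([a,b]);cv2.imwrite('pics/m1.png',out)
side=cv2.imread('pics/side0.png');im=side
e=c(205,228,80,100,5);g=c(340,150,70,60,5)
o=np.zeros((500,800,3),np.uint8);o[:396,:396]=d;o[:500,400:800]=e;cv2.imwrite('pics/m2.png',o)
E
```

```text
(no output)
```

View pics/m1.png

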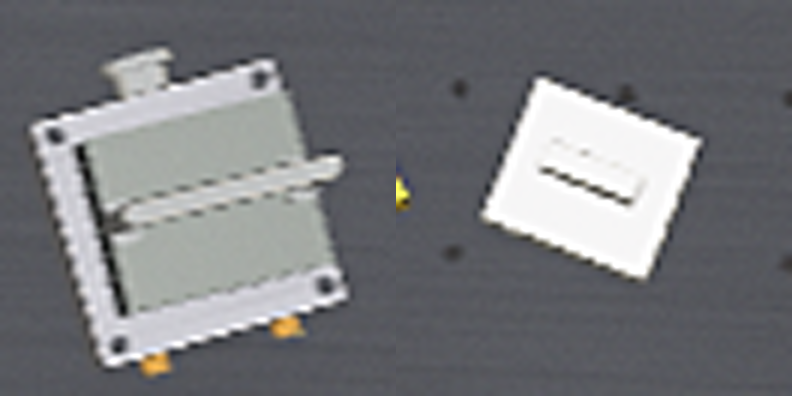

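View pics/m2.png

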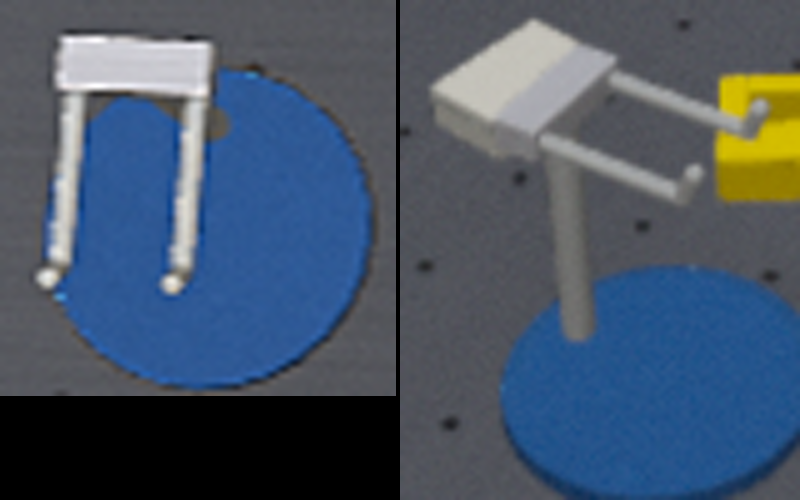

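```bash
cat > h.py <<'E'
from plant import *
import cv2,numpy as np
from scipy.spatial.transform import Rotation as R
def ray(f,uv,z):
    uv=np.atleast_2d(uv).astype(float);d=np.c_[(uv[:,0]-f['cx'])/f['fx'],(uv[:,1]-f['cy'])/f['fy'],np.ones(len(uv))]
    M=R.from_rotvec(f['attitude']);d=M.apply(d);o=np.array(f['origin']);return o+d*((z-o[2])/d[:,2])[:,None]
def proj(f,P):
    p=R.from_rotvec(f['attitude']).inv().apply(np.atleast_2d(P)-f['origin']);return np.c_[p[:,0]/p[:,2]*f['fx']+f['cx'],p[:,1]/p[:,2]*f['fy']+f['cy']]
TOP=dict(fx=505.654,fy=505.654,cx=320.024,cy=206.5387,origin=[0.3303746,0.00336634,1.34901621],attitude=[-2.18252786,2.11598906,-0.18792108])
SIDE=dict(fx=444.34,fy=444.34,cx=319.5766,cy=199.6989,origin=[0.05977424,0.90014197,0.74746078],attitude=[-0.63104527,2.50708965,-1.3924798])
def say(*a):print(*[np.round(x,4) if not isinstance(x,str) else x for x in a])
E
python3 - <<'E'
from h import *
np.set_printoptions(suppress=True)
C=lambda p,x,y:np.array(p)/6.+[x-.4,y-.4]
def ang(v):return np.degrees(np.arctan2(v[1],v[0]))
b=ray(TOP,C([(115,215),(343,163)],380,205),.115);say('bar',b,b.mean(0),np.linalg.norm(b[1]-b[0]),ang(b[0]-b[1]))
k=ray(TOP,C([(32,127),(270,60),(347,297),(105,367)],380,205),.04);say('block',k.mean(0),np.linalg.norm(k-np.roll(k,1,0),axis=1),[ang(k[0]-k[1]),ang(k[3]-k[2])])
l=ray(TOP,C([(144,78),(306,140),(250,280),(86,215)],275,180),.028);say('lid',l.mean(0),np.linalg.norm(l-np.roll(l,1,0),axis=1),[ang(l[0]-l[1]),ang(l[3]-l[2])])
h=ray(TOP,C([(62,35),(212,43),(208,97),(58,90)],160,180),.159);say('head',h.mean(0),np.linalg.norm(h-np.roll(h,1,0),axis=1),[ang(h[0]-h[1])])
p=ray(TOP,C([(75,97),(60,265),(195,100),(180,270)],160,180),.150);say('prong',p)
t=ray(TOP,C([(47,278),(172,284)],160,180),.168);say('tips',t,ang(t[0]-t[1]),np.linalg.norm(t[0]-t[1]))
f=ray(TOP,C([(211,227)],160,180),.01);say('foot',f)
s=ray(SIDE,np.array([(680,195),(748,132)])/5.+[205-80,228],.150);say('side elbows',s)
say('proj tips side',proj(SIDE,t))
E
```

```text
bar [[ 0.4459 -0.2133  0.115 ]
 [ 0.4702 -0.3072  0.115 ]] [ 0.4581 -0.2602  0.115 ] 0.0969 104.5366
block [ 0.4552 -0.2585  0.04  ] [0.1079 0.1092 0.1077 0.11  ] [107.4974 107.6058]
lid [0.529 0.014 0.028] [0.0662 0.0767 0.0669 0.0775] [70.6551 70.0749]
head [0.5444 0.3123 0.159 ] [0.0222 0.0594 0.0218 0.0592] [88.8022]
prong [[0.5327 0.3375 0.15  ]
 [0.4652 0.3384 0.15  ]
 [0.5331 0.2898 0.15  ]
 [0.4647 0.2911 0.15  ]]
tips [[0.458  0.338  0.168 ]
 [0.4571 0.2895 0.168 ]] 89.0463 0.0485
foot [[0.5    0.3123 0.01  ]]
side elbows [[0.4657 0.3377 0.15  ]
 [0.4631 0.2905 0.15  ]]
proj tips side [[263.7835 261.4419]
 [277.0952 248.2539]]
```

```bash
cat >> h.py <<'E'
def goal(x,y,z,yaw):
    "shift (mm) in the present tool frame, turn about tool z (rad) to bring tool y to yaw (deg)"
    s=read_state();M=R.from_rotvec(s['ee_rot']);A=M.as_matrix()
    sh=A.T@(np.array([x,y,z])-s['ee_pos'])*1000
    cur=np.degrees(np.arctan2(A[1,1],A[0,1]));t=-((yaw-cur+180)%360-180)
    tgt=np.c_[[np.sin(np.radians(yaw)),-np.cos(np.radians(yaw)),0],[np.cos(np.radians(yaw)),np.sin(np.radians(yaw)),0],[0,0,-1]]
    print('t',round(s['time'],2),'shift',sh.round(1),'yaw',round(cur,2),'turn',round(np.radians(t),4),'full turn',(M.inv()*R.from_matrix(tgt)).as_rotvec().round(4),'w',round(s['gripper_width'],4),'F',np.round(s['force'],1),'pos',s['ee_pos'].round(4))
    return tgt
E
python3 -c "
from h import *
goal(.458,-.260,.18,15)"
```

```text
Traceback (most recent call last):
  File "h.py", line 18, in goal
    print('t',round(s['time'],2),'shift',sh.round(1),'yaw',round(cur,2),'turn',round(np.radians(t),4),'full turn',(M.inv()*R.from_matrix(tgt)).as_rotvec().round(4),'w',round(s['gripper_width'],4),'F',np.round(s['force'],1),'pos',s['ee_pos'].round(4))
                                                                                                                           ~~~~~~~~~~~~~^^^^^
  File "scipy/spatial/transform/_rotation.pyx", line 1143, in scipy.spatial.transform._rotation.Rotation.from_matrix
ValueError: Non-positive determinant (left-handed or null coordinate frame) in rotation matrix 0: [[ 0.25881905  0.96592583  0.        ]
 [-0.96592583  0.25881905  0.        ]
 [ 0.          0.         -1.        ]].
```

```bash
sed -i 's/np.sin(np.radians(yaw)),-np.cos(np.radians(yaw)),0/-np.sin(np.radians(yaw)),np.cos(np.radians(yaw)),0/' h.py
python3 -c "
from h import *
goal(.458,-.260,.2,15)"
```

```text
t 0.1 shift [ 348.4 -254.5   44.8] yaw -70.99 turn -1.5008 full turn [-1.3000e-03 -1.0000e-03 -1.5008e+00] w 0.0855 F [ 0.3 -0.4  0.6] pos [ 0.2116 -0.6142  0.2445]
```

>>> {"method": "arm_command", "body": {"moves": [0,0,0,29,-21.2,0,1,0,0,0,29,-21.2,0,1,0,0,0,29,-21.2,0,1,0,0,0,29,-21.2,0,1,0,0,0,29,-21.2,0,1]}}

```text
time: 0.52
ee_pos: [0.3148, -0.4654, 0.2449]
ee_rot: [-3.098, -0.519, 0.001]
force: [0.9, -1.2, -0.1]
gripper_width: 0.0857
```

>>> {"method": "arm_command", "body": {"moves": [0,0,0,29,-21.2,0,1,0,0,0,29,-21.2,0,1,0,0,0,29,-21.2,0,1,0,0,0,29,-21.2,0,1,0,0,0,29,-21.2,0,1]}}

```text
time: 0.93
ee_pos: [0.4174, -0.3179, 0.2451]
ee_rot: [-3.098, -0.519, 0.001]
force: [1.1, -0.7, -0.3]
gripper_width: 0.0853
```

>>> {"method": "arm_command", "body": {"moves": [0,0,0,29,-21.2,0,1,0,0,0,29,-21.2,0,1,0,0,-0.115,0,0,5,1,0,0,-0.115,0,0,5,1,0,0,-0.115,0,0,5,1]}}

```text
time: 1.35
ee_pos: [0.4581, -0.2598, 0.2298]
ee_rot: [-2.959, -1.054, 0.001]
force: [-0.5, -0.1, -0.7]
gripper_width: 0.0852
```

>>> {"method": "arm_command", "body": {"moves": [0,0,-0.115,0,0,5,1,0,0,-0.115,0,0,5,1,0,0,-0.115,0,0,5,1,0,0,-0.115,0,0,5,1,0,0,-0.115,0,0,5,1]}}

```text
time: 1.77
ee_pos: [0.4576, -0.2605, 0.2047]
ee_rot: [-2.54, -1.847, 0.0]
force: [0.1, 0.5, -0.7]
gripper_width: 0.0855
```

>>> {"method": "arm_command", "body": {"moves": [0,0,-0.115,0,0,5,1,0,0,-0.115,0,0,0,1,0,0,-0.115,0,0,0,1,0,0,-0.115,0,0,0,1,0,0,-0.115,0,0,0,1]}}

```text
time: 2.18
ee_pos: [0.4576, -0.2605, 0.1999]
ee_rot: [-1.912, -2.492, 0.0]
force: [0.1, 0.1, 0.4]
gripper_width: 0.0852
```

```bash
python3 -c "
from h import *
goal(.458,-.260,.2,15)
f=grab_frame('wrist');cv2.imwrite('pics/w1.png',f['color'][:,:,::-1]);print(f['fx'],f['cx'],f['cy'],f['origin'],f['attitude'])
print(proj(f,[[.458,-.26,.115],[.4459,-.2133,.115],[.4702,-.3072,.115]]))"
```

```text
t 2.18 shift [ 0.4  0.5 -0.1] yaw 14.99 turn -0.0002 full turn [-0.0006 -0.0007 -0.0002] w 0.0852 F [0.1 0.1 0.4] pos [ 0.4576 -0.2605  0.1999]
343.97581628926895 317.16185704459593 201.99162524328608 [ 0.43949752 -0.19174856  0.32910939] [2.83685167 0.37251587 0.05457675]
[[317.16755921 214.57225515]
 [317.77608423 140.1607202 ]
 [316.58100084 281.26148456]]
```

View pics/w1.png

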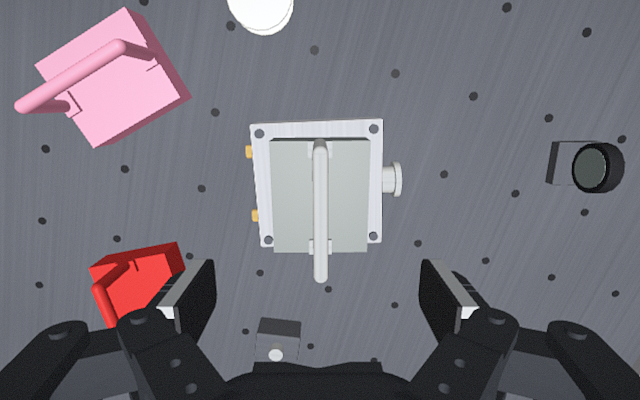

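The wrist view shows the grey cap's bar from about (320,140) to (320,280), against a prediction of (317,140)–(317,281). That is within 2 mm, so I'll descend and grasp.

>>> {"method": "arm_command", "body": {"moves": [0,0,0,0,2,30,1,0,0,0,0,0,30,1,0,0,0,0,0,20,1,0,0,0,0,0,10,1,0,0,0,0,0,0,-1]}}

```text
time: 2.65
ee_pos: [0.4584, -0.2594, 0.108]
ee_rot: [-1.919, -2.482, 0.001]
force: [1.0, -0.3, -0.6]
gripper_width: 0.0755
```

>>> {"method": "arm_command", "body": {"moves": [0,0,0,0,0,0,-1,0,0,0,0,0,0,-1,0,0,0,0,0,0,-1,0,0,0,0,0,0,-1,0,0,0,0,0,0,-1]}}

```text
time: 3.07
ee_pos: [0.4602, -0.2604, 0.1112]
ee_rot: [1.919, 2.485, 0.0]
force: [0.5, -0.4, -0.1]
gripper_width: 0.0123
```

>>> {"method": "arm_command", "body": {"moves": [0,0,0,0,0,0,-1,0,0,0,0,0,0,-1,0,0,0,0,0,0,-1,0,0,0,0,0,0,-1,0,0,0,0,0,0,-1]}}

```text
time: 3.48
ee_pos: [0.46, -0.2604, 0.111]
ee_rot: [1.92, 2.486, -0.0]
force: [-2.7, 0.5, 5.1]
gripper_width: 0.0078
```

>>> {"method": "arm_command", "body": {"moves": [0,0,0,0,0,-10,-1,0,0,0,0,0,-15,-1,0,0,0,0,0,-20,-1,0,0,0,0,0,-25,-1,0,0,0,0,0,-20,-1]}}

```text
time: 3.9
ee_pos: [0.4598, -0.2599, 0.2021]
ee_rot: [1.919, 2.487, 0.0]
force: [0.2, -0.3, -1.5]
gripper_width: 0.008
```

```bash
python3 -c "
from h import *
goal(.36,.314,.2,-1)
f=grab_frame('wrist');g=grab_frame('side');a=cv2.resize(f['color'],(480,300));b=cv2.resize(g['color'][100:250,330:480],(300,300));cv2.imwrite('pics/w2.png',np.hstack([a,b])[:,:,::-1])"
```

```text
t 3.9 shift [580.5  48.9   2.1] yaw 14.68 turn 0.2736 full turn [ 2.000e-04 -1.000e-04  2.736e-01] w 0.008 F [ 0.2 -0.3 -1.5] pos [ 0.4598 -0.2599  0.2021]
```

View pics/w2.png

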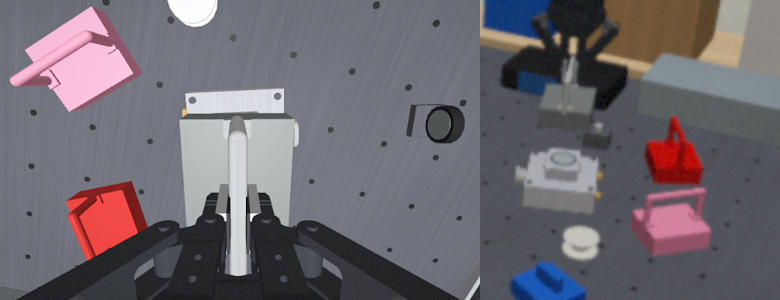

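Cap is lifted cleanly (bare boss visible in the side crop). Next I carry it round to the open end of the hook.

>>> {"method": "arm_command", "body": {"moves": [0,0,0.068,0,0,0,-1,0,0,0.068,0,0,0,-1,0,0,0.068,0,0,0,-1,0,0,0.068,0,0,0,-1,0,0,0,15,1,0,-1]}}

```text
time: 4.42
ee_pos: [0.4598, -0.2474, 0.1993]
ee_rot: [-2.247, -2.194, 0.002]
force: [-1.2, 0.4, -2.7]
gripper_width: 0.0077
```

>>> {"method": "arm_command", "body": {"moves": [0,0,0,30,2,0,-1,0,0,0,35,2,0,-1,0,0,0,35,2,0,-1,0,0,0,35,2,0,-1,0,0,0,35,2,0,-1]}}

```text
time: 4.83
ee_pos: [0.473, -0.0731, 0.1997]
ee_rot: [-2.237, -2.204, 0.001]
force: [1.6, 0.6, -1.7]
gripper_width: 0.0076
```

>>> {"method": "arm_command", "body": {"moves": [0,0,0,35,2,0,-1,0,0,0,35,0,0,-1,0,0,0,30,-8,0,-1,0,0,0,28,-12,0,-1,0,0,0,28,-13,0,-1]}}

```text
time: 5.25
ee_pos: [0.444, 0.0831, 0.1996]
ee_rot: [-2.236, -2.205, 0.001]
force: [0.7, 0.2, -2.6]
gripper_width: 0.0082
```

>>> {"method": "arm_command", "body": {"moves": [0,0,0,28,-13,0,-1,0,0,0,28,-13,0,-1,0,0,0,28,-13,0,-1,0,0,0,20,-7,0,-1,0,0,0,10,0,0,-1]}}

```text
time: 5.67
ee_pos: [0.3985, 0.1991, 0.2]
ee_rot: [-2.233, -2.209, 0.001]
force: [-0.0, 0.2, -2.1]
gripper_width: 0.0078
```

```bash
python3 -c "
from h import *
goal(.40,.314,.19,-1)"
```

```text
t 5.67 shift [114.9   0.3   9.9] yaw -0.61 turn 0.0069 full turn [-0.0006  0.0002  0.0069] w 0.0078 F [-0.   0.2 -2.1] pos [0.3985 0.1991 0.2   ]
```

>>> {"method": "arm_command", "body": {"moves": [0,0,0.007,25,0,5,-1,0,0,0,30,0,5,-1,0,0,0,30,0,5,-1,0,0,0,20,0,5,-1,0,0,0,9.9,0,2,-1]}}

```text
time: 6.08
ee_pos: [0.4018, 0.3137, 0.1773]
ee_rot: [-2.241, -2.199, 0.001]
force: [-0.1, -0.6, -2.3]
gripper_width: 0.0078
```

>>> {"method": "arm_command", "body": {"moves": [0,0,0,0,0,0,-1,0,0,0,0,0,0,-1]}}

```text
time: 6.25
ee_pos: [0.4026, 0.3109, 0.1776]
ee_rot: [-2.244, -2.198, 0.002]
force: [-0.2, -0.4, -2.3]
gripper_width: 0.0081
```

```bash
python3 -c "
from h import *
goal(.487,.314,.178,-1)
f=grab_frame('top');g=grab_frame('side');a=cv2.resize(f['color'][180:270,155:245],(390,390),interpolation=2);b=cv2.resize(g['color'][205:305,190:290],(390,390),interpolation=2);cv2.imwrite('pics/w3.png',np.hstack([a,b])[:,:,::-1])"
```

```text
t 6.25 shift [ 4.8 84.3 -0.5] yaw -1.18 turn -0.0032 full turn [-0.0017  0.0005 -0.0032] w 0.0081 F [-0.2 -0.4 -2.3] pos [0.4026 0.3109 0.1776]
```

View pics/w3.png

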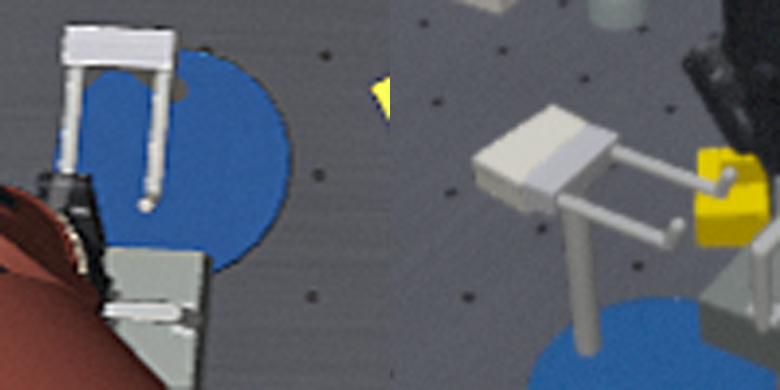

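```bash
python3 -c "
from h import *
k=390/90
for p,z in [((200,314),.182),((187,314),.182),((210,256),.137)]: say(p,ray(TOP,np.array(p)/k+[154.6,179.6],z))
f=TOP
for y in (.267,.264): print((proj(f,[.4026,y,.182])-[154.6,179.6])*k)
g=SIDE
# predicted bar -y.. +y ends in side crop
for y in (.358,.264): print((proj(g,[.4026,y,.182])-[189.6,204.6])*3.9)
goal(.487,.314,.178,-1)
"
```

```text
[200 314] [[0.3987 0.2536 0.182 ]]
[187 314] [[0.3985 0.2605 0.182 ]]
[210 256] [[0.4334 0.2599 0.137 ]]
[[175.12555296 305.86374465]]
[[180.81446386 306.03836845]]
[[361.15247488 259.219499  ]]
[[454.58265913 154.75530861]]
t 6.35 shift [ 6.2 83.4  0.1] yaw -1.34 turn -0.0059 full turn [-0.0003  0.0009 -0.0059] w 0.0079 F [ 0.8 -0.3 -2.5] pos [0.4035 0.3098 0.1781]
```

>>> {"method": "arm_command", "body": {"moves": [0,0,0,7,0,0,-1,0,0,0,0,10,0,-1,0,0,0,0,10,0,-1,0,0,0,0,10,0,-1,0,0,0,0,0,0,-1]}}

```text
time: 6.77
ee_pos: [0.4367, 0.3159, 0.1782]
ee_rot: [-2.25, -2.192, -0.001]
force: [1.1, -0.5, -2.3]
gripper_width: 0.0081
```

```bash
python3 -c "
from h import *
goal(.487,.314,.178,-1)
f=grab_frame('top');g=grab_frame('side');a=cv2.resize(f['color'][180:270,155:245],(390,390),interpolation=2);b=cv2.resize(g['color'][205:305,190:290],(390,390),interpolation=2);cv2.imwrite('pics/w4.png',np.hstack([a,b])[:,:,::-1])"
```

```text
t 6.77 shift [-0.6 50.4  0.2] yaw -1.5 turn -0.0087 full turn [ 0.0004 -0.0004 -0.0087] w 0.0081 F [ 1.1 -0.5 -2.3] pos [0.4367 0.3159 0.1782]
```

View pics/w4.png

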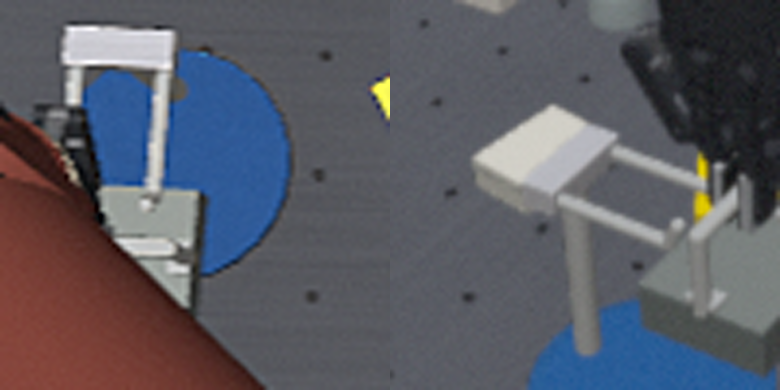

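>>> {"method": "arm_command", "body": {"moves": [0,0,-0.009,3,10,0,-1,0,0,0,0,14,0,-1,0,0,0,0,14,0,-1,0,0,0,0,12,0,-1,0,0,0,0,0,0,-1]}}

```text
time: 7.28
ee_pos: [0.4864, 0.3185, 0.178]
ee_rot: [-2.239, -2.203, -0.001]
force: [0.4, -0.6, -1.8]
gripper_width: 0.0077
```

>>> {"method": "arm_command", "body": {"moves": [0,0,0,0,0,4,-1,0,0,0,0,0,4,-1,0,0,0,0,0,4,-1,0,0,0,0,0,4,-1,0,0,0,0,0,0,-1]}}

```text
time: 7.7
ee_pos: [0.483, 0.319, 0.1613]
ee_rot: [-2.236, -2.206, 0.002]
force: [-0.9, 0.5, -2.3]
gripper_width: 0.0077
```

```bash
python3 -c "
from h import *
goal(.487,.314,.155,-1)
f=grab_frame('top');g=grab_frame('side');a=cv2.resize(f['color'][180:270,155:245],(390,390),interpolation=2);b=cv2.resize(g['color'][205:305,190:290],(390,390),interpolation=2);cv2.imwrite('pics/w5.png',np.hstack([a,b])[:,:,::-1])"
```

```text
t 7.7 shift [-4.9  4.1  6.3] yaw -0.77 turn 0.004 full turn [-0.0011  0.0009  0.004 ] w 0.0077 F [-0.9  0.5 -2.3] pos [0.483  0.319  0.1613]
```

View pics/w5.png

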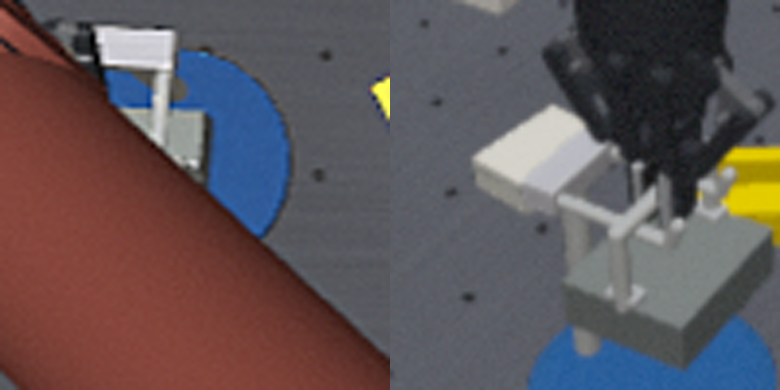

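>>> {"method": "arm_command", "body": {"moves": [0,0,0,-2,2,2,-1,0,0,0,0,0,2,-1,0,0,0,0,0,0,-1]}}

```text
time: 8.05
ee_pos: [0.4859, 0.3168, 0.158]
ee_rot: [2.237, 2.205, -0.001]
force: [-1.2, 0.0, -1.7]
gripper_width: 0.0078
```

>>> {"method": "arm_command", "body": {"moves": [0,0,0,0,0,2,-1,0,0,0,0,0,0,-1]}}

```text
time: 8.22
ee_pos: [0.4857, 0.3171, 0.156]
ee_rot: [-2.237, -2.206, 0.0]
force: [-0.5, -0.2, -1.7]
gripper_width: 0.0079
```

>>> {"method": "arm_command", "body": {"moves": [0,0,0,0,0,1,-1,0,0,0,0,0,0,-1]}}

```text
time: 8.38
ee_pos: [0.4857, 0.3172, 0.1552]
ee_rot: [-2.237, -2.206, 0.0]
force: [-1.3, 0.1, -2.9]
gripper_width: 0.0077
```

>>> {"method": "arm_command", "body": {"moves": [0,0,0,0,0,1,-1,0,0,0,0,0,0,-1]}}

```text
time: 8.55
ee_pos: [0.4858, 0.3173, 0.1547]
ee_rot: [2.237, 2.206, 0.0]
force: [-1.3, -1.1, 2.1]
gripper_width: 0.008
```

>>> {"method": "arm_command", "body": {"moves": [0,0,0,0,0,1,-1,0,0,0,0,0,0,-1]}}

```text
time: 8.72
ee_pos: [0.4859, 0.3174, 0.1544]
ee_rot: [2.237, 2.205, 0.001]
force: [-3.4, -2.3, 9.2]
gripper_width: 0.0079
```

>>> {"method": "arm_command", "body": {"moves": [0,0,0,0,0,1,-1,0,0,0,0,0,0,-1]}}

```text
time: 8.88
ee_pos: [0.4859, 0.3174, 0.1542]
ee_rot: [2.236, 2.205, 0.001]
force: [-6.5, -6.5, 16.7]
gripper_width: 0.008
```

>>> {"method": "arm_command", "body": {"moves": [0,0,0,0,0,-2,-1,0,0,0,0,0,0,-0.6,0,0,0,0,0,0,-0.4,0,0,0,0,0,0,-0.2,0,0,0,0,0,0,-0.2]}}

```text
time: 9.3
ee_pos: [0.4858, 0.3172, 0.1541]
ee_rot: [-2.237, -2.206, 0.0]
force: [-0.4, 0.9, -0.1]
gripper_width: 0.0341
```

>>> {"method": "arm_command", "body": {"moves": [0,0,0,0,0,0,-0.2,0,0,0,0,0,0,-0.2,0,0,0,0,0,-5,-0.2,0,0,0,0,0,-10,-0.2,0,0,0,0,0,-20,-0.2]}}

```text
time: 9.72
ee_pos: [0.485, 0.3165, 0.1886]
ee_rot: [-2.236, -2.205, 0.004]
force: [-0.4, 0.4, 0.9]
gripper_width: 0.0344
```

>>> {"method": "arm_command", "body": {"moves": [0,0,0,0,0,-30,-0.2,0,0,0,0,0,-30,0,0,0,0,0,0,0,0.5]}}

```text
time: 9.97
ee_pos: [0.4873, 0.3194, 0.2563]
ee_rot: [2.235, 2.205, 0.013]
force: [0.3, 1.2, 0.9]
gripper_width: 0.0539
```

```bash
python3 -c "
from h import *
goal(.529,.014,.13,-19.6)
f=grab_frame('wrist');g=grab_frame('side');a=cv2.resize(f['color'],(480,300));b=cv2.resize(g['color'][205:305,190:290],(300,300),interpolation=2);cv2.imwrite('pics/w6.png',np.hstack([a,b])[:,:,::-1])"
```

```text
t 9.97 shift [-305.3   44.9  125.2] yaw -0.78 turn 0.3285 full turn [ 0.0065 -0.0057  0.3285] w 0.0539 F [0.3 1.2 0.9] pos [0.4873 0.3194 0.2563]
```

View pics/w6.png

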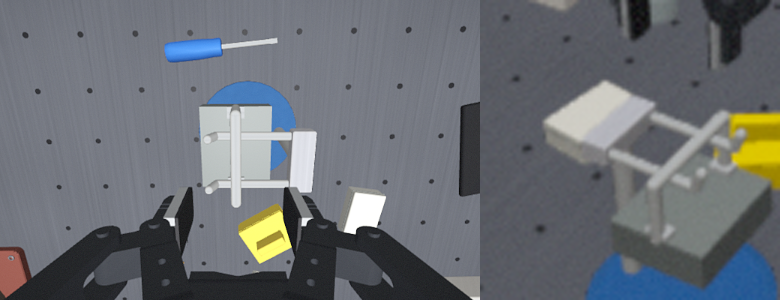

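The cap hangs on both prongs: the bar crosses both in the wrist view at about (235,110)–(235,200), and it's clear of the fingers. Next, the lid.

>>> {"method": "arm_command", "body": {"moves": [0,0,0,-34,5,0,1,0,0,0,-34,5,0,1,0,0,0,-34,5,0,1,0,0,0,-34,5,0,1,0,0,0,-34,5,0,1]}}

```text
time: 10.48
ee_pos: [0.5078, 0.145, 0.2486]
ee_rot: [-2.236, -2.205, 0.002]
force: [0.6, -0.4, -0.3]
gripper_width: 0.0853
```

>>> {"method": "arm_command", "body": {"moves": [0,0,0,-34,5,0,1,0,0,0,-34,5,0,1,0,0,0,-34,5,0,1,0,0,0,-33,5,0,1,0,0,0.08,0,0,20,1]}}

```text
time: 10.9
ee_pos: [0.5284, 0.0036, 0.231]
ee_rot: [2.327, 2.104, 0.001]
force: [-0.2, -0.7, -1.1]
gripper_width: 0.0855
```

>>> {"method": "arm_command", "body": {"moves": [0,0,0.08,0,0,30,1,0,0,0.08,0,0,30,1,0,0,0.088,0,0,30,1,0,0,0,0,0,15,1,0,0,0,0,0,0,1]}}

```text
time: 11.32
ee_pos: [0.5234, 0.0113, 0.1201]
ee_rot: [-2.563, -1.808, 0.009]
force: [-1.3, 0.6, -0.8]
gripper_width: 0.0851
```

```bash
python3 -c "
from h import *
goal(.529,.014,.0445,-19.6)
f=grab_frame('wrist');cv2.imwrite('pics/w7.png',f['color'][:,:,::-1]);np.save('w7.npy',f,allow_pickle=True)
c,s=np.cos(np.radians(-19.6)),np.sin(np.radians(-19.6))
for q in [(-6,-22,50),(-6,22,50),(6,22,50),(6,-22,50),(-33.5,-38.5,28),(33.5,-38.5,28),(33.5,38.5,28),(-33.5,38.5,28)]:
  x,y,z=np.array(q)/1000;print(q,proj(f,[.529+c*x-s*y,.014+s*x+c*y,z]).round(0))"
```

```text
t 11.32 shift [ 4.5  4.9 75.6] yaw -19.59 turn 0.0001 full turn [-0.0071  0.002   0.0001] w 0.0851 F [-1.3  0.6 -0.8] pos [0.5234 0.0113 0.1201]
(-6, -22, 50) [[315. 249.]]
(-6, 22, 50) [[315. 181.]]
(6, 22, 50) [[335. 181.]]
(6, -22, 50) [[334. 249.]]
(-33.5, -38.5, 28) [[276. 258.]]
(33.5, -38.5, 28) [[372. 258.]]
(33.5, 38.5, 28) [[377. 148.]]
(-33.5, 38.5, 28) [[272. 148.]]
```

View pics/w7.png

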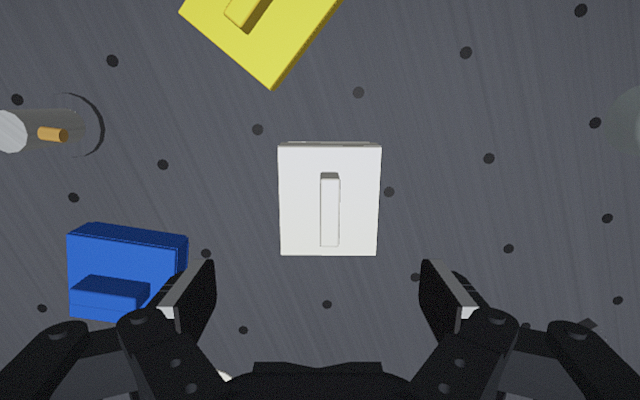

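>>> {"method": "arm_command", "body": {"moves": [-0.007,0.002,0,6,8,20,1,0,0,0,0,0,25,1,0,0,0,0,0,15,1,0,0,0,0,0,0,1,0,0,0,0,0,0,1]}}

```text
time: 11.78
ee_pos: [0.5366, 0.0147, 0.0652]
ee_rot: [2.563, 1.809, 0.009]
force: [0.5, -0.1, 1.1]
gripper_width: 0.0852
```

```bash
python3 -c "
from h import *
goal(.5327,.0145,.0455,-19.6)"
```

```text
t 11.78 shift [-1.5 -3.7 19.7] yaw -19.57 turn 0.0006 full turn [ 0.0069 -0.0023  0.0006] w 0.0852 F [ 0.5 -0.1  1.1] pos [0.5366 0.0147 0.0652]
```

>>> {"method": "arm_command", "body": {"moves": [0.007,-0.002,0,-1.5,-3.7,10,1,0,0,0,0,0,9.5,1,0,0,0,0,0,0,1,0,0,0,0,0,0,1]}}

```text
time: 12.12
ee_pos: [0.5321, 0.0143, 0.0446]
ee_rot: [-2.567, -1.811, 0.001]
force: [-0.0, -0.8, -0.3]
gripper_width: 0.0853
```

```bash
python3 -c "
from h import *
goal(.5327,.0145,.0455,-19.6)"
```

```text
t 12.12 shift [ 0.4  0.5 -0.9] yaw -19.6 turn 0.0001 full turn [-0.0005  0.0002  0.0001] w 0.0853 F [-0.  -0.8 -0.3] pos [0.5321 0.0143 0.0446]
```

>>> {"method": "arm_command", "body": {"moves": [0,0,0,0,0,-0.5,-1,0,0,0,0,0,0,-1,0,0,0,0,0,0,-1,0,0,0,0,0,0,-1,0,0,0,0,0,0,-1]}}

```text
time: 12.53
ee_pos: [0.5325, 0.0144, 0.0455]
ee_rot: [2.567, 1.811, 0.0]
force: [-0.5, -0.8, 0.3]
gripper_width: 0.0257
```

>>> {"method": "arm_command", "body": {"moves": [0,0,0,0,0,0,-1,0,0,0,0,0,0,-1,0,0,0,0,0,0,-1,0,0,0,0,0,0,-1,0,0,0,0,0,0,-1]}}

```text
time: 12.95
ee_pos: [0.5327, 0.0144, 0.0456]
ee_rot: [2.567, 1.811, 0.001]
force: [-1.6, 0.1, 4.8]
gripper_width: 0.0106
```

```bash
python3 -c "
from h import *
goal(.4552,-.2585,.2,17.5)"
```

```text
t 12.95 shift [-283.1   18.6 -154.5] yaw -19.6 turn -0.6475 full turn [ 5.000e-04 -0.000e+00 -6.475e-01] w 0.0106 F [-1.6  0.1  4.8] pos [0.5327 0.0144 0.0456]
```

>>> {"method": "arm_command", "body": {"moves": [0,0,0,0,0,-10,-1,0,0,0,0,0,-25,-1,0,0,0,0,0,-35,-1,0,0,0,0,0,-35,-1,0,0,0,-15,3,0,-1]}}

```text
time: 13.37
ee_pos: [0.5335, 0.003, 0.1574]
ee_rot: [2.56, 1.814, 0.013]
force: [1.3, 0.8, -1.0]
gripper_width: 0.0108
```

>>> {"method": "arm_command", "body": {"moves": [0,0,0,-34,6,0,-1,0,0,0,-34,6,0,-1,0,0,0,-34,6,0,-1,0,0,0,-34,6,0,-1,0,0,0,-34,6,0,-1]}}

```text
time: 13.78
ee_pos: [0.5006, -0.1723, 0.1507]
ee_rot: [-2.567, -1.811, 0.0]
force: [1.0, -0.3, -1.6]
gripper_width: 0.0108
```

>>> {"method": "arm_command", "body": {"moves": [0,0,0,-34,6,0,-1,0,0,0,-34,6,0,-1,0,0,0,-34,6,0,-1,0,0,0,-34,6,0,-1,0,0,0,-17,3,0,-1]}}

```text
time: 14.2
ee_pos: [0.4733, -0.3289, 0.1503]
ee_rot: [2.571, 1.805, -0.002]
force: [-0.4, 0.2, -1.7]
gripper_width: 0.0105
```

>>> {"method": "arm_command", "body": {"moves": [0,0,-0.108,0,0,0,-1,0,0,-0.108,0,0,0,-1,0,0,-0.108,0,0,0,-1,0,0,-0.108,0,0,0,-1,0,0,-0.108,0,0,0,-1]}}

```text
time: 14.62
ee_pos: [0.4753, -0.3239, 0.1504]
ee_rot: [-1.984, -2.435, -0.0]
force: [-0.2, 0.3, -1.6]
gripper_width: 0.0108
```

>>> {"method": "arm_command", "body": {"moves": [0,0,-0.108,0,0,0,-1,0,0,0,0,0,0,-1,0,0,0,0,0,0,-1,0,0,0,0,0,0,-1,0,0,0,0,0,0,-1]}}

```text
time: 15.03
ee_pos: [0.4755, -0.3241, 0.1503]
ee_rot: [-1.86, -2.532, -0.0]
force: [-0.1, -0.3, -1.3]
gripper_width: 0.0106
```

```bash
python3 -c "
from h import *
goal(.4552,-.2585,.15,17.5)
f=grab_frame('wrist');np.save('w8.npy',f,allow_pickle=True);print(f['origin'],f['attitude'],f['color'].shape)
goal(.4552,-.2585,.15,17.5)
im=f['color'][:,:,::-1];cv2.imwrite('pics/w8full.png',im);cv2.imwrite('pics/w8.png',cv2.resize(im[60:400,190:450],(780,1020),interpolation=2)[:600] if 0 else cv2.resize(im[100:380,180:460],(600,600),interpolation=2))"
```

```text
t 15.03 shift [68.6  0.2  0.3] yaw 17.39 turn -0.002 full turn [-0.0001 -0.0002 -0.002 ] w 0.0106 F [-0.1 -0.3 -1.3] pos [ 0.4755 -0.3241  0.1503]
[ 0.4544555  -0.2560859   0.27949627] [2.82869008 0.43166003 0.06380974] (400, 640, 3)
t 15.08 shift [68.6  0.2  0.3] yaw 17.42 turn -0.0013 full turn [-0.     -0.0001 -0.0013] w 0.0103 F [-0.8  0.6 -1.6] pos [ 0.4756 -0.3241  0.1503]
```

View pics/w8.png

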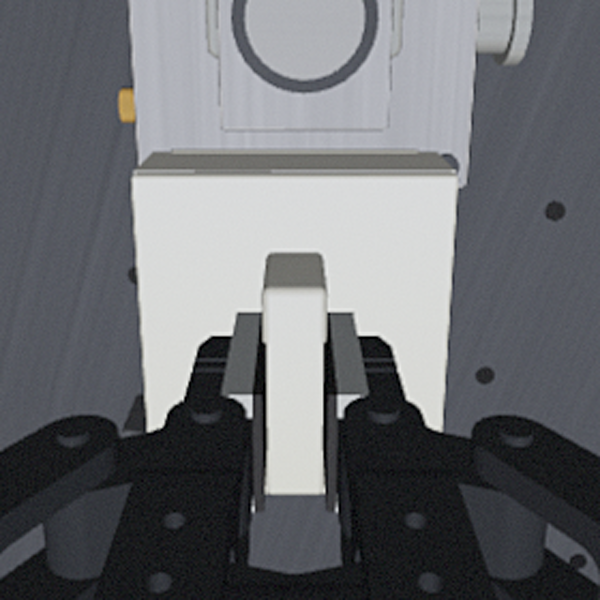

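```bash
python3 - <<'E'
from h import *
f=np.load('w8.npy',allow_pickle=True).item();g=cv2.GaussianBlur(cv2.cvtColor(f['color'],cv2.COLOR_RGB2GRAY),(0,0),.8).astype(float)
k=600/280.
def edge(a,b,rng,vert):
    # fit line along edge; vert: search in x for rows a..b
    P=[]
    for t in range(a,b):
        l=g[t,rng[0]:rng[1]] if vert else g[rng[0]:rng[1],t]
        d=np.abs(np.gradient(l));i=d.argmax()
        if 0<i<len(d)-1:
            den=d[i-1]-2*d[i]+d[i+1];o=0.5*(d[i-1]-d[i+1])/den if den else 0
            P.append((rng[0]+i+o,t,d[i]))
    P=np.array(P);v=P[:,0];m=abs(v-np.median(v))<2
    c=np.polyfit(P[m,1],v[m],1);return c,m.mean().round(2),P[:,2].mean().round(1),(v[m]-np.polyval(c,P[m,1])).std().round(2)
cx=lambda x:x/k+180
cy=lambda y:y/k+100
for n,e in dict(lidtop=(int(cx(160)),int(cx(440)),(int(cy(165)),int(cy(185))),0),
 lidL=(int(cy(190)),int(cy(400)),(int(cx(125)),int(cx(155))),1),lidR=(int(cy(190)),int(cy(400)),(int(cx(440)),int(cx(468))),1),
 bossbot=(int(cx(228)),int(cx(385)),(int(cy(120)),int(cy(138))),0),
 bossL=(int(cy(-70)),int(cy(125)),(int(cx(215)),int(cx(229))),1),bossR=(int(cy(-70)),int(cy(125)),(int(cx(383)),int(cx(397))),1),
 bosstop=(int(cx(228)),int(cx(385)),(int(cy(-98)),int(cy(-78))),0)).items(): print(n,edge(*e))
gg=cv2.cvtColor(f['color'],cv2.COLOR_RGB2GRAY)
c=cv2.HoughCircles(cv2.medianBlur(gg[80:200,220:420],3),cv2.HOUGH_GRADIENT_ALT,1,5,param1=100,param2=.8,minRadius=20,maxRadius=45)
print(None if c is None else c[0]+[220,80,0])
A=lambda p,z:ray(f,p,z)[0]
C0=np.array([.4552,-.2585])
print('pred boss centre px',proj(f,[*C0,.062]),'image ring crop',cx(305.5),cy(20.5))
E
```

```text
lidtop (array([9.92115411e-04, 1.81554825e+02]), np.float64(1.0), np.float64(28.1), np.float64(0.11))
lidL (array([6.34633148e-02, 2.29157731e+02]), np.float64(0.65), np.float64(49.3), np.float64(0.15))
lidR (array([-6.23005984e-02,  4.04564854e+02]), np.float64(0.65), np.float64(49.4), np.float64(0.13))
bossbot (array([-8.55005641e-03,  1.61902938e+02]), np.float64(0.7), np.float64(6.8), np.float64(0.14))
bossL (array([9.27092218e-03, 2.80995183e+02]), np.float64(0.98), np.float64(7.5), np.float64(0.33))
bossR (array([-2.98850139e-02,  3.64877293e+02]), np.float64(1.0), np.float64(7.3), np.float64(0.36))
bosstop (array([2.93380140e-02, 4.81489468e+01]), np.float64(0.6), np.float64(0.6), np.float64(0.71))
[[322.         109.          31.62576675]]
pred boss centre px [[316.56919418 106.29771389]] image ring crop 322.56666666666666 109.56666666666666
```

```bash
python3 - <<'E'
from h import *
f=np.load('w8.npy',allow_pickle=True).item()
tcp=np.array([.4755,-.3241,.1503]);yw=np.radians(17.4)
ty=np.array([np.cos(yw),np.sin(yw)]);tx=np.array([-np.sin(yw),np.cos(yw)])
def loc(p): d=(p[:2]-tcp[:2])*1000;return np.array([d@tx,d@ty]).round(2)
zt=tcp[2]-.0455+.028
lx=lambda y:(6.346e-2*y+229.158,-6.23e-2*y+404.565)
ly=lambda x:9.92e-4*x+181.555
L=ray(f,[(lx(181.8)[0],ly(240)),(lx(181.8)[1],ly(393))],zt)
print('lid corners (tool x,y mm)',loc(L[0]),loc(L[1]),'len',np.linalg.norm(L[1]-L[0]))
for y in(200,240,280):
    q=ray(f,[(lx(y)[0],y),(lx(y)[1],y)],zt);print(' side mid',loc(q.mean(0)),'w',np.linalg.norm(q[1]-q[0]))
bb=lambda x:-8.55e-3*x+161.903
B=ray(f,[(283,bb(283)),(360,bb(360))],.062);print('boss bottom edge',loc(B[0]),loc(B[1]))
c=ray(f,[(322.3,109.3)],.0625)[0];print('boss centre',loc(c),c)
bl=lambda y:9.271e-3*y+280.995
br=lambda y:-2.9885e-2*y+364.877
for y in(80,110,150):
    q=ray(f,[(bl(y),y),(br(y),y)],.062);print(' boss side mid',loc(q.mean(0)),'w',np.linalg.norm(q[1]-q[0]))
E
```

```text
lid corners (tool x,y mm) [ 37.76 -32.9 ] [37.63 33.71] len 0.06661684851936386
 side mid [29.46  0.4 ] w 0.06662119857693974
 side mid [10.38  0.4 ] w 0.06664018637513187
 side mid [-10.09   0.39] w 0.06666055208662988
boss bottom edge [ 36.11 -21.12] [36.49 27.81]
boss centre [66.91  3.74] [ 0.45905587 -0.25913465  0.0625    ]
 boss side mid [83.79  3.57] w 0.048204219349321266
 boss side mid [66.49  3.45] w 0.04862058031692913
 boss side mid [42.11  3.26] w 0.049207192054067636
```

>>> {"method": "arm_command", "body": {"moves": [0,0,0,20,3.1,0,-1,0,0,0,24,0,0,-1,0,0,0,18,0,0,-1,0,0,0,6,0,0,-1,0,0,0,0,0,0,-1]}}

```text
time: 15.5
ee_pos: [0.458, -0.2571, 0.1506]
ee_rot: [1.855, 2.535, -0.001]
force: [0.5, 0.0, -1.2]
gripper_width: 0.0106
```

>>> {"method": "arm_command", "body": {"moves": [0,0,0,0,0,15,-1,0,0,0,0,0,15,-1,0,0,0,0,0,6,-1,0,0,0,0,0,0,-1,0,0,0,0,0,0,-1]}}

```text
time: 15.92
ee_pos: [0.4581, -0.259, 0.1144]
ee_rot: [-1.858, -2.533, -0.0]
force: [0.5, -0.3, -1.6]
gripper_width: 0.0106
```

```bash
python3 - <<'E'
from h import *
yw=np.radians(17.4);p=np.array([.4755,-.3241])+.068*np.array([-np.sin(yw),np.cos(yw)])+.0031*np.array([np.cos(yw),np.sin(yw)])
goal(*p,.1065,17.4)
E
```

```text
t 15.92 shift [0.6 0.2 7.9] yaw 17.48 turn 0.0014 full turn [-0.0001 -0.0005  0.0014] w 0.0106 F [ 0.5 -0.3 -1.6] pos [ 0.4581 -0.259   0.1144]
```

>>> {"method": "arm_command", "body": {"moves": [0,0,0,0.5,0,3,-1,0,0,0,0,0,3,-1,0,0,0,0,0,0,-1]}}

```text
time: 16.17
ee_pos: [0.4579, -0.258, 0.1082]
ee_rot: [-1.857, -2.534, 0.0]
force: [-0.4, 0.8, -1.6]
gripper_width: 0.0104
```

>>> {"method": "arm_command", "body": {"moves": [0,0,0,0,0,2,-1,0,0,0,0,0,0,-1]}}

```text
time: 16.33
ee_pos: [0.4578, -0.2579, 0.1062]
ee_rot: [-1.857, -2.534, 0.0]
force: [0.5, -0.3, -2.1]
gripper_width: 0.0108
```

>>> {"method": "arm_command", "body": {"moves": [0,0,0,0,0,2,-1,0,0,0,0,0,0,-1]}}

```text
time: 16.5
ee_pos: [0.4578, -0.2579, 0.1041]
ee_rot: [-1.857, -2.534, -0.0]
force: [0.7, 0.5, -0.9]
gripper_width: 0.0106
```

>>> {"method": "arm_command", "body": {"moves": [0,0,0,0,0,1,-1,0,0,0,0,0,0,-1]}}

```text
time: 16.67
ee_pos: [0.4578, -0.2579, 0.1031]
ee_rot: [-1.857, -2.534, -0.0]
force: [-0.6, -0.0, -1.7]
gripper_width: 0.0108
```

Underside is at about 57.5 mm, below the boss top, with no contact force, so the lid is over the boss. Continuing down to the catches.

>>> {"method": "arm_command", "body": {"moves": [0,0,0,0,0,2,-1,0,0,0,0,0,2,-1,0,0,0,0,0,0,-1]}}

```text
time: 16.92
ee_pos: [0.4576, -0.2578, 0.0988]
ee_rot: [-1.857, -2.534, 0.0]
force: [-0.5, 0.1, -2.0]
gripper_width: 0.0107
```

>>> {"method": "arm_command", "body": {"moves": [0,0,0,0,0,2,-1,0,0,0,0,0,0,-1]}}

```text
time: 17.08
ee_pos: [0.4577, -0.2578, 0.0969]
ee_rot: [-1.857, -2.534, -0.0]
force: [-0.3, -0.1, -1.4]
gripper_width: 0.0105
```

>>> {"method": "arm_command", "body": {"moves": [0,0,0,0,0,2,-1,0,0,0,0,0,0,-1]}}

```text
time: 17.25
ee_pos: [0.4581, -0.2581, 0.0956]
ee_rot: [1.857, 2.534, -0.0]
force: [-2.1, -0.6, 2.5]
gripper_width: 0.0102
```

>>> {"method": "arm_command", "body": {"moves": [0,0,0,0,0,1,-1,0,0,0,0,0,0,-1]}}

```text
time: 17.42
ee_pos: [0.4583, -0.2582, 0.0951]
ee_rot: [1.856, 2.533, -0.0]
force: [-2.6, 0.8, 8.1]
gripper_width: 0.0105
```

>>> {"method": "arm_command", "body": {"moves": [0,0,0,0,0,1,-1,0,0,0,0,0,0,-1]}}

```text
time: 17.58
ee_pos: [0.4584, -0.2584, 0.0944]
ee_rot: [1.856, 2.533, -0.001]
force: [-2.0, 1.3, 9.4]
gripper_width: 0.0102
```

>>> {"method": "arm_command", "body": {"moves": [0,0,0,0,0,1,-1,0,0,0,0,0,0,-1]}}

```text
time: 17.75
ee_pos: [0.4584, -0.2585, 0.0933]
ee_rot: [1.856, 2.533, -0.001]
force: [-2.3, -0.3, 8.1]
gripper_width: 0.0104
```

>>> {"method": "arm_command", "body": {"moves": [0,0,0,0,0,1,-1,0,0,0,0,0,0,-1]}}

```text
time: 17.92
ee_pos: [0.4582, -0.2586, 0.092]
ee_rot: [1.856, 2.533, -0.001]
force: [-1.4, -0.7, 4.3]
gripper_width: 0.0104
```

>>> {"method": "arm_command", "body": {"moves": [0,0,0,0,0,1,-1,0,0,0,0,0,0,-1]}}

```text
time: 18.08
ee_pos: [0.4581, -0.2585, 0.0906]
ee_rot: [1.857, 2.533, -0.001]
force: [-0.3, -2.3, 0.8]
gripper_width: 0.0107
```

>>> {"method": "arm_command", "body": {"moves": [0,0,0,0,0,2,-1,0,0,0,0,0,2,-1,0,0,0,0,0,0,-1]}}

```text
time: 18.33
ee_pos: [0.4576, -0.2576, 0.0857]
ee_rot: [-1.856, -2.533, -0.0]
force: [0.5, 1.1, -1.5]
gripper_width: 0.0106
```

>>> {"method": "arm_command", "body": {"moves": [0,0,0,0,0,1,-1,0,0,0,0,0,0,-1]}}

```text
time: 18.5
ee_pos: [0.4578, -0.2575, 0.0856]
ee_rot: [-1.856, -2.534, 0.0]
force: [-4.0, 0.9, 6.4]
gripper_width: 0.0107
```

>>> {"method": "arm_command", "body": {"moves": [0,0,0,0,0,1,-1,0,0,0,0,0,0,-1]}}

```text
time: 18.67
ee_pos: [0.4578, -0.2576, 0.0855]
ee_rot: [-1.856, -2.534, 0.001]
force: [-8.4, 3.1, 18.0]
gripper_width: 0.0107
```

>>> {"method": "arm_command", "body": {"moves": [0,0,0,0,0,1,-1,0,0,0,0,0,0,-1]}}

```text
time: 18.83
ee_pos: [0.4578, -0.2576, 0.0854]
ee_rot: [-1.857, -2.534, 0.002]
force: [-13.2, 5.3, 28.7]
gripper_width: 0.0107
```

>>> {"method": "arm_command", "body": {"moves": [0,0,0,0,0,0,-1,0,0,0,0,0,0,-1,0,0,0,0,0,0,-1,0,0,0,0,0,0,-1,0,0,0,0,0,0,-1]}}

```text
time: 19.25
ee_pos: [0.4578, -0.2576, 0.0855]
ee_rot: [-1.857, -2.534, 0.002]
force: [-12.7, 6.3, 30.2]
gripper_width: 0.0109
```

```bash
python3 - <<'E'
from h import *
g=grab_frame('side')['color'];b=cv2.resize(g[205:305,190:290],(300,300),interpolation=2)[:,:,::-1].astype(int)
a=cv2.imread('pics/w6.png')[:,480:].astype(int)
d=abs(a-b).max(2);print('cap area diff (lower part)',d[100:].mean().round(2),(d[100:]>40).mean().round(4))
s0=cv2.imread('pics/side0.png')[:,:,::-1].astype(int);D=(abs(s0-g).max(2)>45).astype(np.uint8)
n,_,st,ce=cv2.connectedComponentsWithStats(D);print([(tuple(st[i][:4]),st[i][4]) for i in range(1,n) if st[i][4]>25])
s=read_state();print(s['time'],s['force'].round(1),s['ee_pos'].round(4),s['gripper_width'])
E
```

```text
cap area diff (lower part) 7.78 0.0
[((np.int32(429), np.int32(0), np.int32(93), np.int32(109)), np.int32(3541)), ((np.int32(522), np.int32(0), np.int32(26), np.int32(93)), np.int32(628)), ((np.int32(605), np.int32(0), np.int32(21), np.int32(36)), np.int32(342)), ((np.int32(500), np.int32(5), np.int32(21), np.int32(4)), np.int32(58)), ((np.int32(358), np.int32(27), np.int32(77), np.int32(103)), np.int32(3519)), ((np.int32(597), np.int32(37), np.int32(13), np.int32(51)), np.int32(231)), ((np.int32(514), np.int32(96), np.int32(21), np.int32(62)), np.int32(260)), ((np.int32(596), np.int32(96), np.int32(5), np.int32(10)), np.int32(29)), ((np.int32(354), np.int32(139), np.int32(40), np.int32(36)), np.int32(396)), ((np.int32(513), np.int32(163), np.int32(5), np.int32(13)), np.int32(49)), ((np.int32(357), np.int32(170), np.int32(27), np.int32(24)), np.int32(412)), ((np.int32(485), np.int32(183), np.int32(13), np.int32(63)), np.int32(132)), ((np.int32(517), np.int32(182), np.int32(10), np.int32(24)), np.int32(76)), ((np.int32(515), np.int32(191), np.int32(3), np.int32(27)), np.int32(39)), ((np.int32(575), np.int32(193), np.int32(6), np.int32(19)), np.int32(58)), ((np.int32(519), np.int32(199), np.int32(5), np.int32(24)), np.int32(74)), ((np.int32(291), np.int32(216), np.int32(36), np.int32(22)), np.int32(406)), ((np.int32(551), np.int32(239), np.int32(13), np.int32(11)), np.int32(40)), ((np.int32(523), np.int32(240), np.int32(11), np.int32(11)), np.int32(57)), ((np.int32(264), np.int32(242), np.int32(10), np.int32(10)), np.int32(62)), ((np.int32(251), np.int32(251), np.int32(13), np.int32(11)), np.int32(59)), ((np.int32(266), np.int32(255), np.int32(21), np.int32(14)), np.int32(158)), ((np.int32(559), np.int32(259), np.int32(12), np.int32(7)), np.int32(33)), ((np.int32(244), np.int32(279), np.int32(34), np.int32(22)), np.int32(467))]
19.3 [-12.    6.2  28.3] [ 0.4578 -0.2576  0.0855] 0.010443431723498002
```

```bash
python3 -c "
from plant import *
print(hand_in())"
```

```text
the job is handed in; nothing more can be done
None
```

The job is done and handed in at about 19.3 s on the robot's clock, well inside the 72 s limit. I hung the dust cap on both prongs and let go of it. Then I pressed the white lid onto the chamber until it snapped home, and I am still holding it down.

**Cap:** the wrist and side pictures after release show the handle's bar lying across both prongs. A last side-view comparison found the cap unmoved since then.

**Lid:**
- The push peaked at about 9 N and fell away 5–6 mm above the ledge, as the snap should.
- The lid then came to a hard stop at TCP z = 85.5 mm, which is the fully-home height.
- The arm is holding it with 28–30 N downward, plus about 14 N of sideways load that I left in.

**Other things:** the side view changed only at the arm, the chamber, the lid's old place and the stand, so nothing else appears to have moved.

**Disagreements:** the top and wrist cameras differed by about 3 mm on where the lid and chamber were. I went with the wrist camera, and the lid slid over the boss without contact. I viewed 12 pictures, two over the budget of 10.

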